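# Clear the cleaning corner of the repair bench

### The arm

A 7-joint arm with a two-finger parallel gripper is mounted at the origin on the work surface. World frame = base frame: x ahead of the robot, y to its left, z up, the work surface at z = 0. Lengths are in m, angles in rad, forces in N, time in s.
With the tool pointing down it reaches from about 0.4 to 0.85 m from the base axis. Payload 10.4 kg.
Tool frame: the origin (TCP) lies midway between the tips of the shut fingers; the grasp point (between the pads) lies r.grip_point_offset behind it (r.grip_point_offset is the distance from the TCP to the grasp point, in m); z points along the fingers, y is the line along which they close (so a half turn about z gives the same grasp; the last joint's range is limited). The gripper opens to 87 mm and grips with 3 to 60 N. Pads are 19 mm wide; open, the fingers measure 117 mm over their backs; the gripper's body (75 mm by 190 mm) begins 51 mm behind the grasp point.
Start: joints at [1.194, 0.332, -0.065, 1.46, 0.022, 1.35, -0.088], TCP at [0.217, -0.586, 0.223] pointing down, gripper open.
Joint ranges: [-2.6, 2.6], [-0.5, 2.12], [-1.47, 1.34], [0.16, 2.42], [-1.27, 4.41], [0.06, 2.06], [-2.6, 2.6]. Speed limits (rad/s): [2.22, 2.22, 2.79, 2.79, 3.14, 3.14, 3.14].

### API

Orientations are given as a unit quaternion [x, y, z, w].
In Python, from bench import r gives the robot as it stands.
- The arm moves only by the tool play_rows, never from a script. Its arguments are lists of equal length, an entry for each row: "claw": the closure, from 0 (fully open) to 1 (shut); "delta_pos": the shift along the tool's x, y, z scaled (see below), a list of three; "delta_rot": the turn, a rotation vector about the tool's x, y, z scaled (see below), a list of three. A call has 1 to 8 rows; each row shifts and turns the commanded pose from where the row before left it, along the tool's axes as they then stand; what a row does not reach is not made up. The controller multiplies each number of a shift by 200 mm and each number of a turn by pi rad. A row lasts 1/10 s, in which the tool goes at most 50 mm and 8.59 degrees, less where a joint would pass 70% of its speed; a pose out of reach is approached as far as the arm can. A call with a number of a shift or a turn outside -1 to 1 is refused whole. A call with a gripper value outside its range is refused whole. The fingers move at their own pace and stop on an object; "squeeze" is the grip in N (left out, the last holds). Time passes only in rows, so rows that do not move let the fingers close. It gives the time, the measured TCP pose, the force, the opening and the grip force at its end, in the units of the state.
- r.read_state(): the state, without advancing time (a new reading comes with each control period).
- r.camera(name): name is "scene" or "top"; returns a dict with "pixels" (480x640x3 uint8, red, green, blue), "camera_matrix" (3x3 intrinsics, pixels), "cam_to_world" (4x4, takes a point from camera to world coordinates). Camera axes: x right, y up, looking along -z (the intrinsics and any distortion apply to the point x, -y, -z); pixel columns grow to the right and rows downward; lengths in m; the calibration is good to about 2 mm. A picture is of the moment at which its call begins. There is no depth.
- r.close_job(): hands the job in; it is judged then, once.
The state is a dict: "time": time; "joint_positions": joint angles; "joint_vel": joint speeds; "joint_torque": joint torques, N m; "ee_pos": TCP position; "eef_rot": TCP orientation; "ft_force": force on the tool from outside, world axes, zero at the start; "torque": the same for the moment, N m; "width": finger opening in m; "grip_force": force on a finger pad.
Only numpy, scipy, OpenCV 4.12 (cv2) and the standard library are available. Lean on these libraries where they do the work, as an engineer would, in place of code of your own. Each camera call takes 0.05 s, during which the arm holds its last target. There are 200 camera calls.

### The job

The housing cover has been washed: first hang it over the bar of the drip stand so that it straddles the bar and hangs level. Then the cleaning supplies go back: stand the tall narrow-necked bottle and the squat jar upright on the low grey bench riser, wholly on its board, one on either side of the can that already stands there. Keep bottle and jar upright all the way and set them down rather than dropping them, and leave the can where it is.

Things in the scene. Friction and masses are not known exactly. Their poses are not given: they have to be found in the camera images.
- cover: beige plastic housing cover, an upside-down U standing on its two legs: 100 mm long (x), 60 wide (y), flat top plate at 84 mm; walls 4 mm, 92 mm clear between the legs (at x = +-48 mm), 80 mm clear below the plate, open along y. Centred on the plate a grip rib 12 mm thick (x), 50 long (y), rising to 108 mm. About 120 g. Origin: centre between the feet, z up
- saddle (a point): point of the cover at the centre of the underside of its plate, 80 mm above its feet; axes as the cover's
- bottle: tall round white plastic bottle with a narrow neck: body 60 mm diameter up to 122 mm, sloping shoulder to 148 mm, grey cylindrical cap 30 mm diameter from 152 to 190 mm (the top). About 300 g. Origin: centre of its underside, z up
- jar: squat round white plastic jar: 54 mm diameter, grey lid 56 mm diameter from 50 to 72 mm (the top). About 180 g. Origin: centre of its underside, z up
- can: round metal can with a paper label that already stands near the middle of the riser: 60 mm diameter, 90 mm tall. Not to be moved. Origin: centre of its underside, z up
- deck_mid (a point): centre of the top face of the bench riser, a fixed low grey bridge-shaped shelf whose board top is 70 mm above the table; the board is 130 mm deep (x) and 320 mm long (y), z up
- bar_mid (a point): middle of the top face of the fixed drip stand's horizontal square aluminium bar: 20 x 20 mm section, running 264 mm along y, top 130 mm above the table, on an upright at each end (12 mm thick, centred 126 mm from the middle, not above the bar). A shallow drip tray 150 x 270 mm, 14 mm high, lies under it. z up
Things that resemble listed ones, but are neither listed nor needed, are in the scene too. Leave any red look-alike of the bottle alone.

How it is judged:
On the way, in this order (a step that is already met when the one before it is completed fails the run):
1. the cover hangs over the bar, let go, with bottle and jar not yet on the riser (z of saddle in the frame of bar_mid between -0.005 and 0.01 m and x of saddle in the frame of bar_mid between -0.035 and 0.035 m and y of saddle in the frame of bar_mid between -0.1 and 0.1 m and contact force between the fingers and cover below 0.1 N and z of each of bottle, jar in the frame of deck_mid below -0.04 m), for 0.2 s.
2. bottle and jar stand on the riser (x of bottle in the frame of deck_mid between -0.038 and 0.038 m and y of bottle in the frame of deck_mid between -0.135 and 0.135 m and z of bottle in the frame of deck_mid between -0.004 and 0.005 m and angle between each of bottle, jar's own z axis and vertical below 0.08 rad and linear speed of each of bottle, jar below 0.02 m/s and x of jar in the frame of deck_mid between -0.038 and 0.038 m and y of jar in the frame of deck_mid between -0.135 and 0.135 m and z of jar in the frame of deck_mid between -0.004 and 0.005 m), for 0.2 s.
At the end, for the whole second after the job is handed in: Bottle and jar rest on the riser (tilt < 0.08 rad, centres within 38 mm of the board's long centre line, 135 mm of its middle), one each side of the can; the cover straddles the bar, plate on it within 8 mm, centre within 30 mm across, 100 mm along, tilt < 0.15 rad; the can moved < 20 mm (all of step 2 and ((y of bottle in the frame of deck_mid above 0 m and y of jar in the frame of deck_mid below 0 m) or (y of bottle in the frame of deck_mid below 0 m and y of jar in the frame of deck_mid above 0 m)) and z of saddle in the frame of bar_mid between -0.005 and 0.008 m and x of saddle in the frame of bar_mid between -0.03 and 0.03 m and y of saddle in the frame of bar_mid between -0.1 and 0.1 m and angle between cover's own z axis and vertical below 0.15 rad and linear speed of cover below 0.02 m/s and distance of can from where it was at the start of the episode below 0.02 m and angle between can's own z axis and vertical below 0.1 rad); the robot touches nothing.
It fails at once if bottle or jar tipped by more than 0.5 rad (angle between any of bottle, jar's own z axis and vertical above 0.5 rad).
It fails at once if bottle or jar dropped (falling faster than 0.55 m/s, out of the fingers) ((linear speed of bottle above 0.55 m/s and contact force between the fingers and bottle below 0.05 N) or (linear speed of jar above 0.55 m/s and contact force between the fingers and jar below 0.05 N)).
It fails at once if the can moved by more than 30 mm (distance of can from where it was at the start of the episode above 0.03 m).
It also fails if it takes over 72 s, if anything falls off the work surface, if the arm or the gripper's body presses on something with over 40 N, if the wrist force passes 120 N, or if a joint passes its speed limit or range.

## Working session

There is one attempt and no reset: what is moved stays moved. The work goes in short steps, Python scripts to look and compute and a tool call to move; the robot and the scene stay as the last step left them, time stands still between calls to the robot, and variables do not carry over. Pictures are saved under pics/ and viewed, at most 10 in all, crops included, and the job is handed in when it is done.

Besides the shell and the picture viewer there is one more tool, called by a JSON object that holds its "fn" and its "kwargs", one argument or row to a line. play_rows: Moves the arm, as the interface text tells. Shifts and turns lie within -1 to 1; 1 stands for 200 mm of shift or pi rad of turn. Its arguments: {"type":"object","properties":{"claw":{"type":"array"},"delta_pos":{"type":"array"},"delta_rot":{"type":"array"},"squeeze":{"type":"number"}},"required":["claw","delta_pos","delta_rot"]}

```bash
mkdir -p pics; ls; python3 - <<'E'
from bench import r
import cv2,pickle
s=r.read_state();print({k:s[k] for k in('time','ee_pos','eef_rot','width')},r.grip_point_offset)
d={}
for n in('scene','top'):
    c=r.camera(n);d[n]=c;cv2.imwrite(f'pics/{n}0.png',c['pixels'][:,:,::-1]);print(n,c['camera_matrix'],c['cam_to_world'],c.keys())
pickle.dump(d,open('cams.pkl','wb'))
E
```

```text
pics
{'time': 0.0, 'ee_pos': array([ 0.21640129, -0.58591667,  0.22174007]), 'eef_rot': array([ 9.84389209e-01,  1.76003848e-01, -1.60323296e-04, -7.11163196e-04]), 'width': 0.08709963676496325} 0.0187
scene [[435.08087597   0.         319.28388054]
 [  0.         435.08087597 237.01746121]
 [  0.           0.           1.        ]] [[ 0.82854047 -0.39088194  0.40091394  0.8029455 ]
 [ 0.55954219  0.60461315 -0.56688223 -0.47500251]
 [-0.02081381  0.69401314  0.71966141  0.71920283]
 [ 0.          0.          0.          1.        ]] dict_keys(['pixels', 'camera_matrix', 'cam_to_world'])
top [[529.97260514   0.         313.06394177]
 [  0.         529.97260514 235.62639293]
 [  0.           0.           1.        ]] [[ 6.31309449e-03  9.93507736e-01 -1.13589274e-01  3.92615604e-01]
 [-9.99926413e-01  5.09515371e-03 -1.10094489e-02 -8.53071770e-04]
 [-1.03592178e-02  1.13650419e-01  9.93466793e-01  9.21657231e-01]
 [ 0.00000000e+00  0.00000000e+00  0.00000000e+00  1.00000000e+00]] dict_keys(['pixels', 'camera_matrix', 'cam_to_world'])
```

View pics/scene0.png

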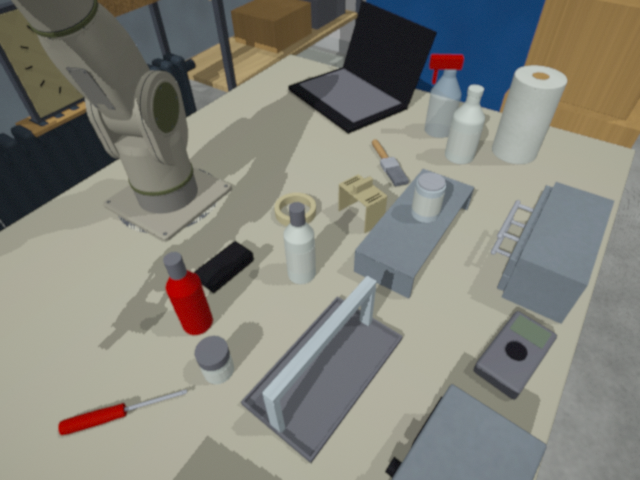

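View pics/top0.png

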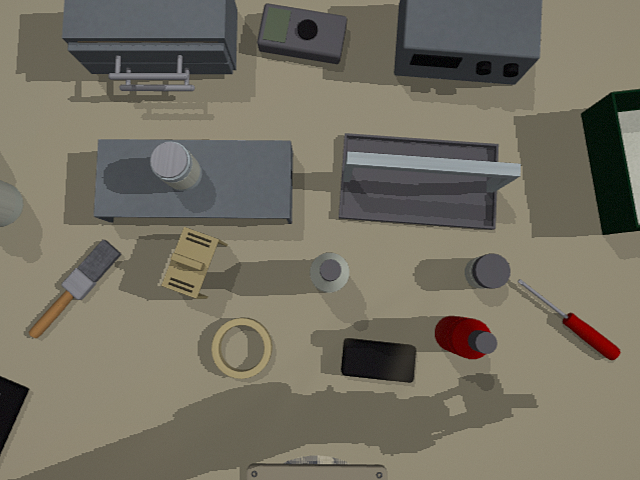

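The scene view shows these candidates:
- **Bottle:** grey-capped white at scene (300,245) / top (330,271). Look-alikes are the red one (190,295), an all-white one (465,125) and a spray bottle (443,105).
- **Jar:** scene (213,360) / top (491,271). The can (430,195) on the riser could be mistaken for it.
- **Cover:** beige U with rib, scene (363,203) / top (190,263). The tape ring (297,208) is the other beige thing.

I choose the grey-capped white bottle, the squat grey-lidded jar and the beige U, and check them in a close crop.

```bash
python3 - <<'E'
import cv2,numpy as np
s=cv2.imread('pics/scene0.png');t=cv2.imread('pics/top0.png')
def cr(im,x,y,w,h,W,H): return cv2.resize(im[y:y+h,x:x+w],(W,H),interpolation=cv2.INTER_CUBIC)
# cover: scene crop 325,165 80x60 x5 ; top 150,220 80x60 x5 ; bottle scene 260,195 80x100->..
a=np.hstack([cr(s,325,170,80,60,400,300),cr(t,150,225,80,60,400,300)])
b=np.hstack([cr(s,250,190,80,100,240,300),cr(t,300,240,60,60,300,300)[:,:280],cr(s,180,320,70,75,280,300)])
cv2.imwrite('pics/c1.png',np.vstack([a,b]))
E
```

```text
(no output)
```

View pics/c1.png

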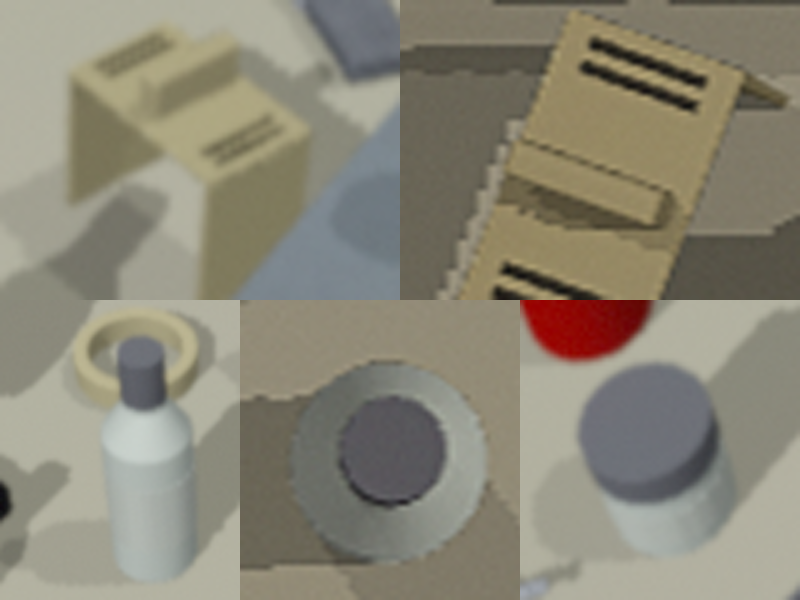

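The crop confirms the cover (open along the rib direction), the bottle with its grey cap (scene cap top about (297,207), top (330,270)) and the jar lid (scene (212,351)). Next is a close crop of the bar and riser.

```bash
python3 - <<'E'
import cv2,numpy as np
s=cv2.imread('pics/scene0.png');t=cv2.imread('pics/top0.png')
def cr(im,x,y,w,h,W,H): return cv2.resize(im[y:y+h,x:x+w],(W,H),interpolation=cv2.INTER_CUBIC)
a=np.hstack([cr(s,255,270,130,130,390,390),cr(s,350,165,130,130,390,390)])
b=cr(t,85,130,440,100,780,177)
cv2.imwrite('pics/c2.png',np.vstack([a,b]))
E
```

```text
(no output)
```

View pics/c2.png

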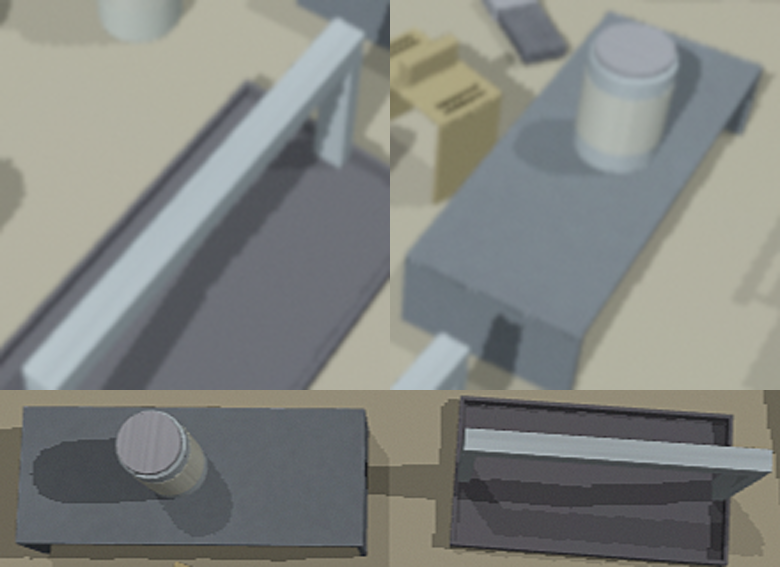

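Bar ends are at scene (263,392)–(376,283) and top (519,170)–(348,157). The riser corners and can top (scene (430,181), top (171,160)) are also clear. Triangulating now.

```bash
cat >h.py <<'E'
import numpy as np,pickle
d=pickle.load(open('cams.pkl','rb'))
def ray(n,p):
    K=d[n]['camera_matrix'];T=d[n]['cam_to_world'];v=np.linalg.solve(K,[p[0],p[1],1]);v=T[:3,:3]@(v*[1,-1,-1]);return T[:3,3],v/np.linalg.norm(v)
def tri(s,t):
    A=0;b=0;L=[]
    for n,p in(('scene',s),('top',t)):
        o,v=ray(n,p);P=np.eye(3)-np.outer(v,v);A=A+P;b=b+P@o;L.append((P,o))
    x=np.linalg.solve(A,b);return x,max(np.linalg.norm(P@(x-o)) for P,o in L)
def onz(n,p,z):
    o,v=ray(n,p);return o+v*(z-o[2])/v[2]
E
python3 - <<'E'
from h import *
np.set_printoptions(precision=4,suppress=True)
M={'cover':[((339,185),(198,297)),((359,175),(162,288)),((386.6,196),(184.4,227.4)),((366.4,207),(219,239.4))],
'bar':[((263.3,391.7),(518.2,176)),((272.3,397.7),(519.3,165)),((366.7,276.7),(347.3,162.7)),((375.7,282.7),(348.4,152.6))],
'riser':[((355.7,251),(291.4,217.4)),((413.3,278.3),(290.9,140.7)),((424,169.3),(95.2,216.3)),((473.3,186.7),(98.5,139.6))],
'bottle':[((297,206.7),(330.4,270))],'jar':[((212,351),(491,270.5))],'can':[((430,181),(171,160))]}
for k,v in M.items():
    X=[]
    for a in v:
        x,e=tri(*a);X.append(x);print(k,x,round(e,4))
    X=np.array(X);m=X.mean(0);print(' mean',m)
print(onz('top',(188.6,261.2),.108))
for n,p,z in(('top',(330.4,270),.19),('scene',(297,206.7),.19),('top',(491,270.5),.072),('scene',(212,351),.072),('top',(171,160),.09),('scene',(430,181),.09)):print(n,onz(n,p,z))
for p,z in (((198,297),.084),((162,288),.084),((184.4,227.4),.084),((219,239.4),.084),((518.2,176),.13),((519.3,165),.13),((347.3,162.7),.13),((348.4,152.6),.13)):print(onz('top',p,z))
E
```

```text
cover [0.391  0.1905 0.0799] 0.001
cover [0.4066 0.251  0.075 ] 0.0032
cover [0.5015 0.2155 0.0798] 0.0005
cover [0.4822 0.1591 0.0803] 0.0003
 mean [0.4454 0.204  0.0788]
bar [ 0.5765 -0.3034  0.1277] 0.0003
bar [ 0.5932 -0.3043  0.1306] 0.0007
bar [ 0.5959 -0.0438  0.128 ] 0.0
bar [ 0.6135 -0.0451  0.1247] 0.0009
 mean [ 0.5948 -0.1741  0.1277]
riser [0.5216 0.0453 0.0664] 0.0018
riser [0.6496 0.0467 0.0649] 0.0005
riser [0.5227 0.3684 0.0639] 0.0023
riser [0.6491 0.3665 0.0675] 0.0002
 mean [0.5857 0.2067 0.0657]
bottle [ 0.4296 -0.0163  0.1886] 0.0011
 mean [ 0.4296 -0.0163  0.1886]
jar [ 0.4358 -0.2778  0.0651] 0.0003
 mean [ 0.4358 -0.2778  0.0651]
can [0.5911 0.2181 0.1594] 0.0001
 mean [0.5911 0.2181 0.1594]
[0.445  0.1997 0.108 ]
top [ 0.4287 -0.017   0.19  ]
scene [ 0.4314 -0.0168  0.19  ]
top [ 0.4352 -0.2758  0.072 ]
scene [ 0.4399 -0.2797  0.072 ]
top [0.6091 0.2379 0.09  ]
scene [0.565  0.3042 0.09  ]
[0.3903 0.1889 0.084 ]
[0.404  0.2463 0.084 ]
[0.5006 0.2141 0.084 ]
[0.4816 0.1582 0.084 ]
[ 0.5758 -0.3027  0.13  ]
[ 0.5928 -0.305   0.13  ]
[ 0.5955 -0.0436  0.13  ]
[ 0.6113 -0.0453  0.13  ]
```

{"fn": "play_rows", "kwargs": {
  "claw": [0, 0, 0, 0, 0, 0, 0],
  "delta_pos": [
    [0, 0, -0.05],
    [0, 0, -0.05],
    [0, 0, -0.05],
    [0, 0, -0.05],
    [0, 0, -0.05],
    [0, 0, -0.05],
    [0, 0, 0]
  ],
  "delta_rot": [
    [0, 0, -0.047],
    [0, 0, -0.047],
    [0, 0, -0.047],
    [0, 0, -0.047],
    [0, 0, -0.047],
    [0, 0, -0.047],
    [0, 0, 0]
  ],
  "squeeze": 20
}}

```text
time: 0.8
ee_pos: [0.2166, -0.5867, 0.2835]
eef_rot: [0.813, 0.582, -0.0, 0.001]
ft_force: [-0.2, 0.0, 0.3]
width: 0.0871
grip_force: 0.0
```

```bash
cat >>h.py <<'E'
def go(*tg):
    "tool-frame units to each world target (x,y,z,[tool-y yaw]) in turn, at fixed orientation"
    from bench import r
    from scipy.spatial.transform import Rotation as Ro
    s=r.read_state();R=Ro.from_quat(s['eef_rot']).as_matrix();p=np.array(s['ee_pos'])
    print('t',round(s['time'],2),'p',p.round(4),'yaw_y',np.arctan2(R[1,1],R[0,1]).round(4),'tz',R[:,2].round(4),'F',np.round(s['ft_force'],1),'w',round(s['width'],4),'g',round(float(np.max(s['grip_force'])),1),'q',np.round(s['joint_positions'],2))
    for t in tg:
        u=R.T@(np.array(t)-p)/.2;print(t,'units',u.round(3),'rows>=',np.linalg.norm(u)/.25);p=np.array(t)
E
python3 -c "
from h import *
go((.5,-.3,.28),(.445,.2018,.28),(.445,.2018,.087))"
```

```text
t 0.8 p [ 0.2166 -0.5867  0.2835] yaw_y -0.3288 tz [ 7.0e-04 -1.4e-03 -1.0e+00] F [-0.2  0.   0.3] w 0.0871 g 0.0 q [ 1.28  0.32 -0.18  1.36  0.06  1.47  0.78]
(0.5, -0.3, 0.28) units [1.814 0.878 0.017] rows>= 8.062004842063184
(0.445, 0.2018, 0.28) units [ 2.286 -1.07  -0.004] rows>= 10.09610301056799
(0.445, 0.2018, 0.087) units [ 0.001 -0.001  0.965] rows>= 3.8600000000000008
```

{"fn": "play_rows", "kwargs": {
  "claw": [0, 0, 0, 0, 0, 0, 0, 0],
  "delta_pos": [
    [0.22, 0.11, 0],
    [0.22, 0.11, 0],
    [0.22, 0.11, 0],
    [0.22, 0.11, 0],
    [0.22, 0.11, 0],
    [0.22, 0.11, 0],
    [0.22, 0.11, 0],
    [0.22, 0.11, 0]
  ],
  "delta_rot": [
    [0, 0, 0],
    [0, 0, 0],
    [0, 0, 0],
    [0, 0, 0],
    [0, 0, 0],
    [0, 0, 0],
    [0, 0, 0],
    [0, 0, 0]
  ]
}}

```text
time: 1.6
ee_pos: [0.4983, -0.309, 0.2819]
eef_rot: [0.816, 0.579, -0.0, -0.0]
ft_force: [0.8, -0.1, -0.6]
width: 0.0872
grip_force: 0.0
```

{"fn": "play_rows", "kwargs": {
  "claw": [0, 0, 0, 0, 0, 0, 0, 0],
  "delta_pos": [
    [0.22, -0.1, 0],
    [0.22, -0.1, 0],
    [0.22, -0.1, 0],
    [0.22, -0.1, 0],
    [0.22, -0.1, 0],
    [0.22, -0.1, 0],
    [0.22, -0.1, 0],
    [0.22, -0.1, 0]
  ],
  "delta_rot": [
    [0, 0, 0],
    [0, 0, 0],
    [0, 0, 0],
    [0, 0, 0],
    [0, 0, 0],
    [0, 0, 0],
    [0, 0, 0],
    [0, 0, 0]
  ]
}}

```text
time: 2.4
ee_pos: [0.4597, 0.076, 0.282]
eef_rot: [0.816, 0.579, -0.0, 0.0]
ft_force: [1.2, -0.7, 0.6]
width: 0.087
grip_force: 0.0
```

```bash
python3 -c "
from h import *
go((.445,.2018,.2),(.445,.2018,.087))"
```

```text
t 2.4 p [0.4597 0.076  0.282 ] yaw_y -0.3366 tz [-2.e-04 -4.e-04 -1.e+00] F [ 1.2 -0.7  0.6] w 0.087 g 0.0 q [ 0.5  -0.02 -0.74  1.73 -0.01  1.42 -0.58]
(0.445, 0.2018, 0.2) units [ 0.57  -0.277  0.41 ] rows>= 3.0173861451392163
(0.445, 0.2018, 0.087) units [0.    0.    0.565] rows>= 2.2600000000000002
```

{"fn": "play_rows", "kwargs": {
  "claw": [0, 0, 0, 0, 0],
  "delta_pos": [
    [0.14, -0.07, 0],
    [0.14, -0.07, 0.1],
    [0.14, -0.07, 0.15],
    [0.14, -0.07, 0.15],
    [0, 0, 0]
  ],
  "delta_rot": [
    [0, 0, 0],
    [0, 0, 0],
    [0, 0, 0],
    [0, 0, 0],
    [0, 0, 0]
  ]
}}

```text
time: 2.9
ee_pos: [0.4404, 0.2016, 0.1986]
eef_rot: [0.814, 0.581, -0.002, -0.002]
ft_force: [-0.2, -0.4, -0.6]
width: 0.0868
grip_force: 0.0
```

```bash
python3 - <<'E'
from h import *
go((.445,.2018,.087))
from bench import r
import cv2
a=r.camera('scene')['pixels'][150:250,290:430,::-1];b=r.camera('top')['pixels'][200:320,110:270,::-1]
cv2.imwrite('pics/c3.png',np.hstack([cv2.resize(a,(400,286)),cv2.resize(b,(381,286))]))
E
```

```text
t 2.9 p [0.4404 0.2016 0.1986] yaw_y -0.3301 tz [-5.8e-03  2.0e-04 -1.0e+00] F [-0.2 -0.4 -0.6] w 0.0868 g 0.0 q [ 0.33  0.12 -0.89  1.81  0.09  1.26 -0.92]
(0.445, 0.2018, 0.087) units [0.009 0.024 0.558] rows>= 2.2342444937771475
```

View pics/c3.png

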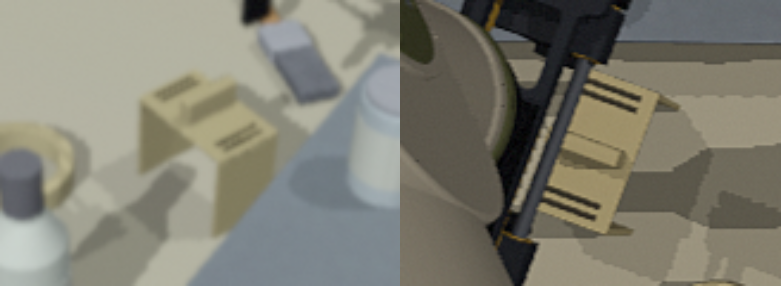

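The gripper is aligned above the cover, fingers on either side of the rib at the plate's two ends. Descending.

{"fn": "play_rows", "kwargs": {
  "claw": [0, 0, 0, 0, 0],
  "delta_pos": [
    [0.005, 0.01, 0.13],
    [0.005, 0.015, 0.13],
    [0, 0, 0.15],
    [0, 0, 0.1],
    [0, 0, 0.03]
  ],
  "delta_rot": [
    [0, 0, 0],
    [0, 0, 0],
    [0, 0, 0],
    [0, 0, 0],
    [0, 0, 0]
  ]
}}

```text
time: 3.5
ee_pos: [0.4492, 0.1969, 0.0931]
eef_rot: [0.815, 0.579, -0.001, -0.0]
ft_force: [-0.2, 0.4, 0.4]
width: 0.087
grip_force: 0.0
```

```bash
python3 -c "
from h import *
go((.445,.2018,.087))"
```

```text
t 3.5 p [0.4492 0.1969 0.0931] yaw_y -0.3353 tz [-0.0019 -0.0011 -1.    ] F [-0.2  0.4  0.4] w 0.087 g 0.0 q [ 0.27  0.26 -0.86  1.92  0.23  1.06 -1.02]
(0.445, 0.2018, 0.087) units [ 0.016 -0.028  0.031] rows>= 0.17751040781572097
```

{"fn": "play_rows", "kwargs": {
  "claw": [0, 0, 1, 1, 1, 1, 1, 1],
  "delta_pos": [
    [0.016, -0.026, 0.025],
    [0, 0, 0],
    [0, 0, 0],
    [0, 0, 0],
    [0, 0, 0],
    [0, 0, 0],
    [0, 0, 0],
    [0, 0, 0]
  ],
  "delta_rot": [
    [0, 0, 0],
    [0, 0, 0],
    [0, 0, 0],
    [0, 0, 0],
    [0, 0, 0],
    [0, 0, 0],
    [0, 0, 0],
    [0, 0, 0]
  ],
  "squeeze": 25
}}

```text
time: 4.3
ee_pos: [0.4455, 0.2033, 0.0896]
eef_rot: [0.814, 0.581, 0.0, 0.0]
ft_force: [-0.3, 0.4, 0.6]
width: 0.047
grip_force: 0.0
```

```bash
python3 -c "
from h import *
go((.445,.2018,.087))"
```

```text
t 4.3 p [0.4455 0.2033 0.0896] yaw_y -0.3312 tz [ 1.e-04 -1.e-04 -1.e+00] F [-0.3  0.4  0.6] w 0.047 g 0.0 q [ 0.26  0.27 -0.86  1.93  0.23  1.05 -1.03]
(0.445, 0.2018, 0.087) units [-0.008 -0.     0.013] rows>= 0.060845574179427576
```

Fingers close at about 66 mm/s. Going slightly lower and continuing to close.

{"fn": "play_rows", "kwargs": {
  "claw": [1, 1, 1, 1, 1, 1, 1, 1],
  "delta_pos": [
    [-0.008, 0, 0.012],
    [0, 0, 0],
    [0, 0, 0],
    [0, 0, 0],
    [0, 0, 0],
    [0, 0, 0],
    [0, 0, 0],
    [0, 0, 0]
  ],
  "delta_rot": [
    [0, 0, 0],
    [0, 0, 0],
    [0, 0, 0],
    [0, 0, 0],
    [0, 0, 0],
    [0, 0, 0],
    [0, 0, 0],
    [0, 0, 0]
  ]
}}

```text
time: 5.1
ee_pos: [0.4449, 0.2019, 0.0871]
eef_rot: [0.814, 0.581, -0.0, -0.0]
ft_force: [0.1, 0.5, -1.0]
width: 0.0119
grip_force: 25.0
```

```bash
python3 -c "
from h import *
go((.445,.2018,.30))"
```

```text
t 5.1 p [0.4449 0.2019 0.0871] yaw_y -0.3311 tz [-1.e-04 -1.e-04 -1.e+00] F [ 0.1  0.5 -1. ] w 0.0119 g 25.0 q [ 0.26  0.27 -0.86  1.93  0.24  1.04 -1.03]
(0.445, 0.2018, 0.3) units [-0.     0.    -1.065] rows>= 4.258321175007151
```

{"fn": "play_rows", "kwargs": {
  "claw": [1, 1, 1, 1, 1, 1, 1, 1],
  "delta_pos": [
    [0, 0, -0.1],
    [0, 0, -0.15],
    [0, 0, -0.2],
    [0, 0, -0.2],
    [0, 0, -0.2],
    [0, 0, -0.15],
    [0, 0, -0.06],
    [0, 0, 0]
  ],
  "delta_rot": [
    [0, 0, 0],
    [0, 0, 0],
    [0, 0, 0],
    [0, 0, 0],
    [0, 0, -0.02],
    [0, 0, -0.02],
    [0, 0, -0.02],
    [0, 0, -0.021]
  ]
}}

```text
time: 5.9
ee_pos: [0.4456, 0.2023, 0.3011]
eef_rot: [0.733, 0.68, 0.001, 0.001]
ft_force: [-0.1, 0.2, -2.2]
width: 0.0115
grip_force: 25.0
```

```bash
python3 -c "
from h import *
go((.595,-.174,.30),(.595,-.174,.137))"
```

```text
t 5.9 p [0.4456 0.2023 0.3011] yaw_y -0.0741 tz [ 3.2e-03  5.0e-04 -1.0e+00] F [-0.1  0.2 -2.2] w 0.0115 g 25.0 q [ 0.37  0.05 -0.91  1.64  0.04  1.46 -0.62]
(0.595, -0.174, 0.3) units [-1.821  0.884  0.007] rows>= 8.09727337630155
(0.595, -0.174, 0.137) units [-0.001 -0.003  0.815] rows>= 3.259999999999999
```

{"fn": "play_rows", "kwargs": {
  "claw": [1, 1, 1, 1, 1, 1, 1, 1],
  "delta_pos": [
    [-0.1, 0.06, 0],
    [-0.18, 0.09, 0],
    [-0.2, 0.1, 0],
    [-0.2, 0.1, 0],
    [-0.2, 0.1, 0],
    [-0.2, 0.1, 0],
    [-0.2, 0.1, 0],
    [-0.2, 0.1, 0]
  ],
  "delta_rot": [
    [0, 0, 0],
    [0, 0, 0],
    [0, 0, 0],
    [0, 0, 0],
    [0, 0, 0],
    [0, 0, 0],
    [0, 0, 0],
    [0, 0, 0]
  ]
}}

```text
time: 6.7
ee_pos: [0.5722, -0.1067, 0.299]
eef_rot: [0.734, 0.679, -0.0, 0.0]
ft_force: [1.5, 0.4, -0.3]
width: 0.0118
grip_force: 25.0
```

{"fn": "play_rows", "kwargs": {
  "claw": [1, 1, 1, 1],
  "delta_pos": [
    [-0.18, 0.07, 0],
    [-0.1, 0.04, 0],
    [-0.05, 0.02, 0],
    [0, 0, 0]
  ],
  "delta_rot": [
    [0, 0, 0],
    [0, 0, 0],
    [0, 0, 0],
    [0, 0, 0]
  ]
}}

```text
time: 7.1
ee_pos: [0.5927, -0.1734, 0.2986]
eef_rot: [0.734, 0.679, -0.0, -0.0]
ft_force: [-0.2, 0.1, -1.4]
width: 0.0119
grip_force: 25.0
```

```bash
python3 -c "
from h import *
go((.595,-.174,.30),(.595,-.174,.137))"
```

```text
t 7.1 p [ 0.5927 -0.1734  0.2986] yaw_y -0.0781 tz [-7.e-04  4.e-04 -1.e+00] F [-0.2  0.1 -1.4] w 0.0119 g 25.0 q [ 0.67  0.35 -0.62  1.33  0.2   1.52 -0.  ]
(0.595, -0.174, 0.3) units [-0.002  0.012 -0.007] rows>= 0.05505201477598798
(0.595, -0.174, 0.137) units [-0.     0.001  0.815] rows>= 3.26
```

{"fn": "play_rows", "kwargs": {
  "claw": [1, 1, 1, 1, 1, 1, 1, 1],
  "delta_pos": [
    [0, 0.012, 0.1],
    [0, 0, 0.15],
    [0, 0, 0.15],
    [0, 0, 0.15],
    [0, 0, 0.1],
    [0, 0, 0.07],
    [0, 0, 0.05],
    [0, 0, 0.015]
  ],
  "delta_rot": [
    [0, 0, 0],
    [0, 0, 0],
    [0, 0, 0],
    [0, 0, 0],
    [0, 0, 0],
    [0, 0, 0],
    [0, 0, 0],
    [0, 0, 0]
  ]
}}

```text
time: 7.9
ee_pos: [0.595, -0.172, 0.1418]
eef_rot: [0.733, 0.68, -0.0, -0.0]
ft_force: [-0.1, 1.1, -0.5]
width: 0.0119
grip_force: 25.0
```

{"fn": "play_rows", "kwargs": {
  "claw": [1, 1, 1, 1, 1],
  "delta_pos": [
    [0, 0, 0.006],
    [0, 0, 0.006],
    [0, 0, 0.006],
    [0, 0, 0],
    [0, 0, 0]
  ],
  "delta_rot": [
    [0, 0, 0],
    [0, 0, 0],
    [0, 0, 0],
    [0, 0, 0],
    [0, 0, 0]
  ]
}}

```text
time: 8.4
ee_pos: [0.5953, -0.1728, 0.1388]
eef_rot: [0.734, 0.679, 0.0, 0.0]
ft_force: [0.0, -0.7, -1.3]
width: 0.012
grip_force: 25.0
```

```bash
python3 -c "
from h import *
go((.595,-.174,.137))"
```

```text
t 8.4 p [ 0.5953 -0.1728  0.1388] yaw_y -0.0766 tz [ 5.e-04 -2.e-04 -1.e+00] F [ 0.  -0.7 -1.3] w 0.012 g 25.0 q [ 0.67  0.44 -0.6   1.56  0.26  1.22 -0.05]
(0.595, -0.174, 0.137) units [-0.006 -0.001  0.009] rows>= 0.04467467615893469
```

{"fn": "play_rows", "kwargs": {
  "claw": [1, 1, 1, 1],
  "delta_pos": [
    [0, 0, 0.006],
    [0, 0, 0.005],
    [0, 0, 0],
    [0, 0, 0]
  ],
  "delta_rot": [
    [0, 0, 0],
    [0, 0, 0],
    [0, 0, 0],
    [0, 0, 0]
  ]
}}

```text
time: 8.8
ee_pos: [0.5953, -0.1728, 0.1371]
eef_rot: [0.734, 0.679, 0.0, 0.0]
ft_force: [-2.2, -1.2, 4.7]
width: 0.0119
grip_force: 25.0
```

{"fn": "play_rows", "kwargs": {
  "claw": [1, 1, 1],
  "delta_pos": [
    [0, 0, 0.006],
    [0, 0, 0],
    [0, 0, 0]
  ],
  "delta_rot": [
    [0, 0, 0],
    [0, 0, 0],
    [0, 0, 0]
  ]
}}

```text
time: 9.1
ee_pos: [0.5953, -0.1728, 0.1371]
eef_rot: [0.734, 0.679, -0.0, 0.001]
ft_force: [-7.5, 0.9, 15.5]
width: 0.0117
grip_force: 25.0
```

{"fn": "play_rows", "kwargs": {
  "claw": [1, 0.4, 0.4, 0.4, 0.4, 0.4, 0.4, 0.4],
  "delta_pos": [
    [0, 0, -0.006],
    [0, 0, 0],
    [0, 0, 0],
    [0, 0, 0],
    [0, 0, 0],
    [0, 0, 0],
    [0, 0, 0],
    [0, 0, 0]
  ],
  "delta_rot": [
    [0, 0, 0],
    [0, 0, 0],
    [0, 0, 0],
    [0, 0, 0],
    [0, 0, 0],
    [0, 0, 0],
    [0, 0, 0],
    [0, 0, 0]
  ]
}}

```text
time: 9.9
ee_pos: [0.5951, -0.1727, 0.1363]
eef_rot: [0.734, 0.68, -0.0, 0.0]
ft_force: [-0.1, -0.3, 0.6]
width: 0.0509
grip_force: 0.0
```

{"fn": "play_rows", "kwargs": {
  "claw": [0.4, 0.2, 0, 0, 0, 0, 0, 0],
  "delta_pos": [
    [0, 0, -0.05],
    [0, 0, -0.1],
    [0, 0, -0.2],
    [0, 0, -0.2],
    [0, 0, -0.1],
    [0, 0, 0],
    [0, 0, 0],
    [0, 0, 0]
  ],
  "delta_rot": [
    [0, 0, 0],
    [0, 0, 0],
    [0, 0, 0],
    [0, 0, 0],
    [0, 0, 0],
    [0, 0, 0],
    [0, 0, 0],
    [0, 0, 0]
  ]
}}

```text
time: 10.7
ee_pos: [0.5946, -0.1727, 0.2654]
eef_rot: [0.734, 0.68, -0.0, -0.001]
ft_force: [-0.3, 0.8, -0.6]
width: 0.0867
grip_force: 0.0
```

```bash
python3 - <<'E'
from h import *
go((.437,-.277,.27),(.437,-.277,.042))
from bench import r
import cv2
a=r.camera('scene')['pixels'][:,:,::-1];b=r.camera('top')['pixels'][:,:,::-1]
cv2.imwrite('pics/c4.png',np.vstack([np.hstack([cv2.resize(a[220:420,180:450],(405,300)),cv2.resize(b[100:300,320:580],(390,300))]),np.hstack([cv2.resize(a,(400,300)),cv2.resize(b,(395,300))])]))
E
```

```text
t 10.7 p [ 0.5946 -0.1727  0.2654] yaw_y -0.0766 tz [-1.6e-03  3.0e-04 -1.0e+00] F [-0.3  0.8 -0.6] w 0.0867 g 0.0 q [ 0.68  0.37 -0.62  1.38  0.21  1.46 -0.01]
(0.437, -0.277, 0.27) units [-0.58  -0.746 -0.022] rows>= 3.7810997582084838
(0.437, -0.277, 0.042) units [-0.     0.002  1.14 ] rows>= 4.5600000000000005
```

View pics/c4.png

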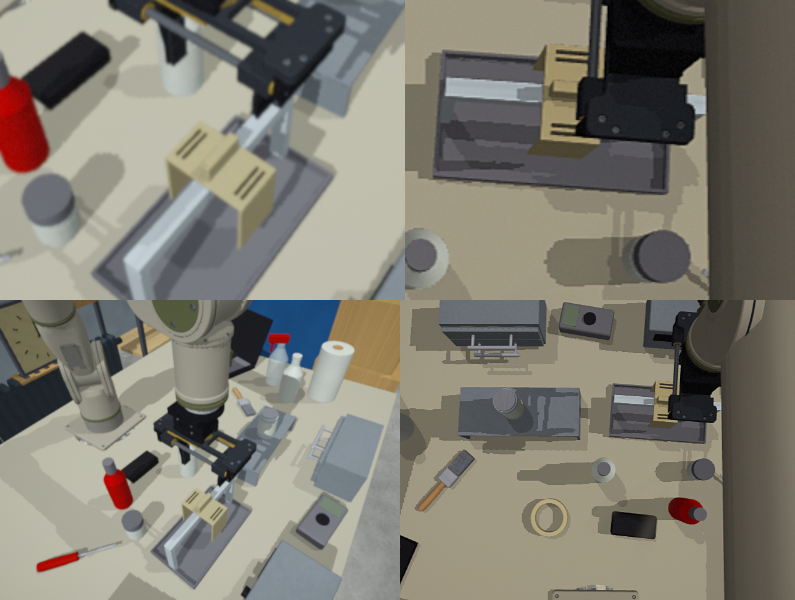

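The cover straddles the bar, level and released. Next is the jar at (0.436,-0.277), turning so the fingers close along y because the red bottle is close on the -x side.

{"fn": "play_rows", "kwargs": {
  "claw": [0, 0, 0, 0, 0, 0, 0, 0],
  "delta_pos": [
    [0, 0, -0.02],
    [0, 0, 0],
    [0, 0, 0],
    [0, 0, 0],
    [0, 0, 0],
    [0, 0, 0],
    [0, 0, 0],
    [0, 0, 0]
  ],
  "delta_rot": [
    [0, 0, 0.046],
    [0, 0, 0.046],
    [0, 0, 0.046],
    [0, 0, 0.046],
    [0, 0, 0.046],
    [0, 0, 0.046],
    [0, 0, 0.046],
    [0, 0, 0.046]
  ]
}}

```text
time: 11.6
ee_pos: [0.5948, -0.1727, 0.2695]
eef_rot: [0.986, 0.165, -0.001, -0.0]
ft_force: [0.2, 0.8, -0.1]
width: 0.0872
grip_force: 0.0
```

{"fn": "play_rows", "kwargs": {
  "claw": [0, 0, 0],
  "delta_pos": [
    [0, 0, 0],
    [0, 0, 0],
    [0, 0, 0]
  ],
  "delta_rot": [
    [0, 0, 0.046],
    [0, 0, 0.046],
    [0, 0, 0]
  ]
}}

```text
time: 11.9
ee_pos: [0.5949, -0.1727, 0.2696]
eef_rot: [1.0, 0.023, -0.001, -0.0]
ft_force: [0.1, 0.2, -0.2]
width: 0.0873
grip_force: 0.0
```

```bash
python3 -c "
from h import *
go((.436,-.277,.27),(.436,-.277,.042))
print(tri((175,261),(485,343)),onz('top',(485,343),.19))"
```

```text
t 11.9 p [ 0.5949 -0.1727  0.2696] yaw_y -1.5241 tz [-1.2e-03  1.0e-04 -1.0e+00] F [ 0.1  0.2 -0.2] w 0.0873 g 0.0 q [ 0.53  0.33 -0.41  1.38  0.13  1.45 -1.41]
(0.436, -0.277, 0.27) units [-0.818  0.484 -0.001] rows>= 3.8010771246402713
(0.436, -0.277, 0.042) units [1.00e-03 0.00e+00 1.14e+00] rows>= 4.56
(array([ 0.33218262, -0.22717394,  0.18132326]), np.float64(0.002499276302795353)) [ 0.33116949 -0.22642485  0.19      ]
```

{"fn": "play_rows", "kwargs": {
  "claw": [0, 0, 0, 0, 0, 0, 0, 0],
  "delta_pos": [
    [-0.16, 0.09, 0],
    [-0.2, 0.12, 0],
    [-0.2, 0.12, 0],
    [-0.16, 0.1, 0],
    [-0.1, 0.054, 0],
    [0, 0, 0.15],
    [0, 0, 0.2],
    [0, 0, 0.2]
  ],
  "delta_rot": [
    [0, 0, 0],
    [0, 0, 0],
    [0, 0, 0],
    [0, 0, 0],
    [0, 0, 0],
    [0, 0, 0],
    [0, 0, 0],
    [0, 0, 0]
  ]
}}

```text
time: 12.7
ee_pos: [0.4359, -0.2776, 0.1592]
eef_rot: [1.0, 0.027, 0.0, 0.0]
ft_force: [-0.1, -0.4, -0.2]
width: 0.0872
grip_force: 0.0
```

```bash
python3 -c "
from h import *
go((.436,-.277,.042))"
```

```text
t 12.7 p [ 0.4359 -0.2776  0.1592] yaw_y -1.5172 tz [ 8.e-04 -8.e-04 -1.e+00] F [-0.1 -0.4 -0.2] w 0.0872 g 0.0 q [ 0.78  0.16 -0.33  1.81  0.06  1.17 -1.08]
(0.436, -0.277, 0.042) units [ 0.    -0.004  0.586] rows>= 2.34417608365279
```

{"fn": "play_rows", "kwargs": {
  "claw": [0, 0, 0, 0, 0, 0],
  "delta_pos": [
    [0, 0, 0.15],
    [0, -0.004, 0.18],
    [0, 0, 0.15],
    [0, 0, 0.08],
    [0, 0, 0.026],
    [0, 0, 0]
  ],
  "delta_rot": [
    [0, 0, 0],
    [0, 0, 0],
    [0, 0, 0],
    [0, 0, 0],
    [0, 0, 0],
    [0, 0, 0]
  ]
}}

```text
time: 13.3
ee_pos: [0.4357, -0.2764, 0.0427]
eef_rot: [1.0, 0.026, -0.0, -0.0]
ft_force: [-1.2, 0.3, 1.4]
width: 0.0869
grip_force: 0.0
```

{"fn": "play_rows", "kwargs": {
  "claw": [1, 1, 1, 1, 1, 1, 1, 1],
  "delta_pos": [
    [0, 0, 0],
    [0, 0, 0],
    [0, 0, 0],
    [0, 0, 0],
    [0, 0, 0],
    [0, 0, 0],
    [0, 0, 0],
    [0, 0, 0]
  ],
  "delta_rot": [
    [0, 0, 0],
    [0, 0, 0],
    [0, 0, 0],
    [0, 0, 0],
    [0, 0, 0],
    [0, 0, 0],
    [0, 0, 0],
    [0, 0, 0]
  ],
  "squeeze": 25
}}

```text
time: 14.1
ee_pos: [0.4363, -0.2772, 0.0436]
eef_rot: [1.0, 0.024, 0.0, 0.0]
ft_force: [-0.1, -3.1, 5.4]
width: 0.0557
grip_force: 25.0
```

```bash
python3 -c "
from h import *
go((.436,-.277,.27))"
```

```text
t 14.1 p [ 0.4363 -0.2772  0.0436] yaw_y -1.522 tz [ 8.e-04 -9.e-04 -1.e+00] F [-0.1 -3.1  5.4] w 0.0557 g 25.0 q [ 0.76  0.3  -0.32  1.92  0.12  0.94 -1.14]
(0.436, -0.277, 0.27) units [-1.000e-03  0.000e+00 -1.132e+00] rows>= 4.528201240359523
```

{"fn": "play_rows", "kwargs": {
  "claw": [1, 1, 1, 1, 1, 1, 1, 1],
  "delta_pos": [
    [0, 0, -0.08],
    [0, 0, -0.13],
    [0, 0, -0.18],
    [0, 0, -0.2],
    [0, 0, -0.2],
    [0, 0, -0.2],
    [0, 0, -0.14],
    [0, 0, -0.04]
  ],
  "delta_rot": [
    [0, 0, 0],
    [0, 0, 0],
    [0, 0, 0],
    [0, 0, 0],
    [0, 0, 0],
    [0, 0, 0],
    [0, 0, 0],
    [0, 0, 0]
  ]
}}

```text
time: 14.9
ee_pos: [0.4369, -0.2766, 0.2797]
eef_rot: [1.0, 0.025, 0.001, 0.001]
ft_force: [-0.2, -0.7, -2.2]
width: 0.0553
grip_force: 25.0
```

```bash
python3 -c "
from h import *
go((.5,0,.275),(.586,.305,.275))"
```

```text
t 14.9 p [ 0.4369 -0.2766  0.2797] yaw_y -1.5213 tz [ 0.0029 -0.0016 -1.    ] F [-0.2 -0.7 -2.2] w 0.0553 g 25.0 q [ 0.79  0.08 -0.33  1.64  0.03  1.42 -1.07]
(0.5, 0, 0.275) units [ 0.384 -1.366  0.022] rows>= 5.675458630339155
(0.586, 0.305, 0.275) units [ 5.050e-01 -1.502e+00 -1.000e-03] rows>= 6.337854526572853
```

{"fn": "play_rows", "kwargs": {
  "claw": [1, 1, 1, 1, 1, 1, 1, 1],
  "delta_pos": [
    [0.04, -0.1, 0],
    [0.06, -0.18, 0],
    [0.06, -0.2, 0],
    [0.06, -0.2, 0],
    [0.06, -0.2, 0],
    [0.06, -0.2, 0],
    [0.06, -0.2, 0],
    [0.06, -0.2, 0]
  ],
  "delta_rot": [
    [0, 0, 0],
    [0, 0, 0],
    [0, 0, 0],
    [0, 0, 0],
    [0, 0, 0],
    [0, 0, 0],
    [0, 0, 0],
    [0, 0, 0]
  ]
}}

```text
time: 15.7
ee_pos: [0.5127, 0.0252, 0.2753]
eef_rot: [1.0, 0.025, -0.001, -0.0]
ft_force: [0.8, -0.8, -2.6]
width: 0.0552
grip_force: 25.0
```

{"fn": "play_rows", "kwargs": {
  "claw": [1, 1, 1, 1, 1, 1, 1, 1],
  "delta_pos": [
    [0.06, -0.2, 0],
    [0.06, -0.2, 0],
    [0.06, -0.2, 0],
    [0.06, -0.2, 0],
    [0.06, -0.2, 0],
    [0.06, -0.15, 0],
    [0.04, -0.1, 0],
    [0, -0.05, 0]
  ],
  "delta_rot": [
    [0, 0, 0],
    [0, 0, 0],
    [0, 0, 0],
    [0, 0, 0],
    [0, 0, 0],
    [0, 0, 0],
    [0, 0, 0],
    [0, 0, 0]
  ]
}}

```text
time: 16.5
ee_pos: [0.5796, 0.2892, 0.2743]
eef_rot: [1.0, 0.026, -0.002, 0.0]
ft_force: [-0.2, -0.5, -2.3]
width: 0.0554
grip_force: 25.0
```

{"fn": "play_rows", "kwargs": {
  "claw": [1, 1, 1, 1, 1, 1, 1, 1],
  "delta_pos": [
    [0, 0, 0],
    [0, 0, 0],
    [0, 0, 0],
    [0, 0, 0],
    [0, 0, 0],
    [0, 0, 0],
    [0, 0, 0],
    [0, 0, 0]
  ],
  "delta_rot": [
    [0, 0, -0.04],
    [0, 0, -0.045],
    [0, 0, -0.045],
    [0, 0, -0.045],
    [0, 0, -0.045],
    [0, 0, -0.045],
    [0, 0, -0.045],
    [0, 0, -0.045]
  ]
}}

```text
time: 17.3
ee_pos: [0.58, 0.2862, 0.2759]
eef_rot: [0.834, 0.552, -0.001, 0.0]
ft_force: [0.2, 0.0, -1.8]
width: 0.0554
grip_force: 25.0
```

```bash
python3 -c "
from h import *
go((.586,.305,.275),(.586,.305,.1136))"
```

```text
t 17.3 p [0.58   0.2862 0.2759] yaw_y -0.4008 tz [-0.0015 -0.0014 -1.    ] F [ 0.2  0.  -1.8] w 0.0554 g 25.0 q [ 0.09  0.51 -0.92  1.27  0.4   1.55 -1.18]
(0.586, 0.305, 0.275) units [ 0.098 -0.009  0.004] rows>= 0.39489419715886753
(0.586, 0.305, 0.1136) units [0.001 0.001 0.807] rows>= 3.2279999999999998
```

{"fn": "play_rows", "kwargs": {
  "claw": [1, 1, 1, 1, 1, 1],
  "delta_pos": [
    [0.05, 0, 0],
    [0.048, -0.009, 0],
    [0, 0, 0],
    [0, 0, 0],
    [0, 0, 0],
    [0, 0, 0]
  ],
  "delta_rot": [
    [0, 0, 0],
    [0, 0, 0],
    [0, 0, -0.038],
    [0, 0, -0.038],
    [0, 0, -0.038],
    [0, 0, 0]
  ]
}}

```text
time: 17.9
ee_pos: [0.5864, 0.3067, 0.2766]
eef_rot: [0.724, 0.69, -0.0, -0.0]
ft_force: [-0.4, -0.0, -1.3]
width: 0.0556
grip_force: 25.0
```

{"fn": "play_rows", "kwargs": {
  "claw": [1, 1, 1, 1, 1, 1, 1, 1],
  "delta_pos": [
    [0, 0, 0.08],
    [0, 0, 0.13],
    [0, 0, 0.15],
    [0, 0, 0.15],
    [0, 0, 0.13],
    [0, 0, 0.08],
    [0, 0, 0.04],
    [0, 0, 0]
  ],
  "delta_rot": [
    [0, 0, 0],
    [0, 0, 0],
    [0, 0, 0],
    [0, 0, 0],
    [0, 0, 0],
    [0, 0, 0],
    [0, 0, 0],
    [0, 0, 0]
  ]
}}

```text
time: 18.7
ee_pos: [0.5863, 0.3057, 0.1242]
eef_rot: [0.724, 0.689, -0.001, -0.0]
ft_force: [0.6, 0.2, -2.0]
width: 0.0556
grip_force: 25.0
```

```bash
python3 -c "
from h import *
go((.586,.305,.1136))"
```

```text
t 18.7 p [0.5863 0.3057 0.1242] yaw_y -0.0496 tz [-1.1e-03 -5.0e-04 -1.0e+00] F [ 0.6  0.2 -2. ] w 0.0556 g 25.0 q [ 0.08  0.66 -0.92  1.44  0.53  1.31 -0.93]
(0.586, 0.305, 0.1136) units [-0.004 -0.001  0.053] rows>= 0.21311993605434587
```

{"fn": "play_rows", "kwargs": {
  "claw": [1, 1, 1, 1, 1],
  "delta_pos": [
    [-0.004, 0, 0.015],
    [0, 0, 0.015],
    [0, 0, 0.012],
    [0, 0, 0.008],
    [0, 0, 0]
  ],
  "delta_rot": [
    [0, 0, 0],
    [0, 0, 0],
    [0, 0, 0],
    [0, 0, 0],
    [0, 0, 0]
  ]
}}

```text
time: 19.2
ee_pos: [0.5866, 0.305, 0.1151]
eef_rot: [0.724, 0.69, -0.0, 0.0]
ft_force: [-0.1, 0.4, -2.2]
width: 0.0553
grip_force: 25.0
```

{"fn": "play_rows", "kwargs": {
  "claw": [1, 1, 1],
  "delta_pos": [
    [0, 0, 0.006],
    [0, 0, 0],
    [0, 0, 0]
  ],
  "delta_rot": [
    [0, 0, 0],
    [0, 0, 0],
    [0, 0, 0]
  ]
}}

```text
time: 19.5
ee_pos: [0.5866, 0.3051, 0.114]
eef_rot: [0.724, 0.69, 0.0, 0.0]
ft_force: [-0.1, 0.7, -2.7]
width: 0.0552
grip_force: 25.0
```

{"fn": "play_rows", "kwargs": {
  "claw": [1, 1, 1],
  "delta_pos": [
    [0, 0, 0.006],
    [0, 0, 0],
    [0, 0, 0]
  ],
  "delta_rot": [
    [0, 0, 0],
    [0, 0, 0],
    [0, 0, 0]
  ]
}}

```text
time: 19.8
ee_pos: [0.5868, 0.3052, 0.1137]
eef_rot: [0.724, 0.69, 0.0, 0.0]
ft_force: [-2.8, -2.0, 5.4]
width: 0.0555
grip_force: 25.0
```

{"fn": "play_rows", "kwargs": {
  "claw": [1, 1, 1],
  "delta_pos": [
    [0, 0, 0.005],
    [0, 0, 0],
    [0, 0, 0]
  ],
  "delta_rot": [
    [0, 0, 0],
    [0, 0, 0],
    [0, 0, 0]
  ]
}}

```text
time: 20.1
ee_pos: [0.5869, 0.3053, 0.1136]
eef_rot: [0.724, 0.69, 0.001, 0.0]
ft_force: [-3.2, -3.2, 12.4]
width: 0.0552
grip_force: 25.0
```

{"fn": "play_rows", "kwargs": {
  "claw": [1, 0, 0, 0, 0, 0, 0],
  "delta_pos": [
    [0, 0, -0.006],
    [0, 0, 0],
    [0, 0, 0],
    [0, 0, 0],
    [0, 0, 0],
    [0, 0, 0],
    [0, 0, 0]
  ],
  "delta_rot": [
    [0, 0, 0],
    [0, 0, 0],
    [0, 0, 0],
    [0, 0, 0],
    [0, 0, 0],
    [0, 0, 0],
    [0, 0, 0]
  ]
}}

```text
time: 20.8
ee_pos: [0.5866, 0.305, 0.1129]
eef_rot: [0.724, 0.69, -0.0, 0.0]
ft_force: [-0.8, -0.3, 0.6]
width: 0.0861
grip_force: 0.0
```

{"fn": "play_rows", "kwargs": {
  "claw": [0, 0, 0, 0, 0, 0, 0, 0],
  "delta_pos": [
    [0, 0, -0.05],
    [0, 0, -0.15],
    [0, 0, -0.2],
    [0, 0, -0.2],
    [0, 0, -0.2],
    [0, 0, -0.1],
    [0, 0, 0],
    [0, 0, 0]
  ],
  "delta_rot": [
    [0, 0, 0],
    [0, 0, 0],
    [0, 0, 0],
    [0, 0, 0],
    [0, 0, 0],
    [0, 0, 0],
    [0, 0, 0],
    [0, 0, 0]
  ]
}}

```text
time: 21.6
ee_pos: [0.5866, 0.3052, 0.2932]
eef_rot: [0.724, 0.69, 0.0, 0.0]
ft_force: [-0.2, 0.3, -0.9]
width: 0.087
grip_force: 0.0
```

```bash
python3 -c "
from h import *
go((.46,-.016,.29),(.4297,-.0165,.29),(.4297,-.0165,.156))"
```

```text
t 21.6 p [0.5866 0.3052 0.2932] yaw_y -0.0482 tz [ 7.e-04  1.e-04 -1.e+00] F [-0.2  0.3 -0.9] w 0.087 g 0.0 q [ 0.06  0.56 -0.97  1.2   0.45  1.6  -0.86]
(0.46, -0.016, 0.29) units [-1.634 -0.555  0.016] rows>= 6.904073687920914
(0.4297, -0.0165, 0.29) units [-0.01  -0.151 -0.   ] rows>= 0.6060825026347485
(0.4297, -0.0165, 0.156) units [-0.   -0.    0.67] rows>= 2.6800000000000006
```

{"fn": "play_rows", "kwargs": {
  "claw": [0, 0, 0, 0, 0, 0, 0, 0],
  "delta_pos": [
    [-0.15, -0.05, 0],
    [-0.22, -0.1, 0],
    [-0.22, -0.1, 0],
    [-0.22, -0.1, 0],
    [-0.22, -0.1, 0],
    [-0.22, -0.1, 0],
    [-0.2, -0.08, 0],
    [-0.15, -0.06, 0]
  ],
  "delta_rot": [
    [0, 0, 0],
    [0, 0, 0],
    [0, 0, 0],
    [0, 0, 0],
    [0, 0, 0],
    [0, 0, 0],
    [0, 0, 0],
    [0, 0, 0]
  ]
}}

```text
time: 22.4
ee_pos: [0.4314, -0.011, 0.292]
eef_rot: [0.725, 0.688, -0.001, -0.0]
ft_force: [0.2, -0.4, -0.6]
width: 0.0869
grip_force: 0.0
```

```bash
python3 -c "
from h import *
go((.4297,-.0165,.2),(.4297,-.0165,.156))"
```

```text
t 22.4 p [ 0.4314 -0.011   0.292 ] yaw_y -0.0522 tz [-0.0011 -0.001  -1.    ] F [ 0.2 -0.4 -0.6] w 0.0869 g 0.0 q [ 0.96 -0.14 -0.93  1.78 -0.11  1.45 -0.  ]
(0.4297, -0.0165, 0.2) units [-0.027 -0.007  0.46 ] rows>= 1.8437289585034093
(0.4297, -0.0165, 0.156) units [0.   0.   0.22] rows>= 0.8800000000000001
```

{"fn": "play_rows", "kwargs": {
  "claw": [0, 0, 0, 0, 0, 0],
  "delta_pos": [
    [-0.03, -0.01, 0.1],
    [0, 0, 0.15],
    [0, 0, 0.15],
    [0, 0, 0.15],
    [0, 0, 0.1],
    [0, 0, 0.03]
  ],
  "delta_rot": [
    [0, 0, 0],
    [0, 0, 0],
    [0, 0, 0],
    [0, 0, 0],
    [0, 0, 0],
    [0, 0, 0]
  ]
}}

```text
time: 23.0
ee_pos: [0.429, -0.0139, 0.1542]
eef_rot: [0.724, 0.69, -0.001, -0.002]
ft_force: [-0.3, -0.8, 0.3]
width: 0.0874
grip_force: 0.0
```

```bash
python3 -c "
from h import *
go((.4297,-.0165,.156))"
```

```text
t 23.0 p [ 0.429  -0.0139  0.1542] yaw_y -0.0486 tz [-0.0045  0.0012 -1.    ] F [-0.3 -0.8  0.3] w 0.0874 g 0.0 q [ 0.93  0.   -0.98  1.99 -0.    1.15 -0.1 ]
(0.4297, -0.0165, 0.156) units [-0.013  0.004 -0.009] rows>= 0.06400008206184646
```

{"fn": "play_rows", "kwargs": {
  "claw": [0, 1, 1, 1, 1, 1, 1, 1],
  "delta_pos": [
    [-0.013, 0.004, -0.008],
    [0, 0, 0],
    [0, 0, 0],
    [0, 0, 0],
    [0, 0, 0],
    [0, 0, 0],
    [0, 0, 0],
    [0, 0, 0]
  ],
  "delta_rot": [
    [0, 0, 0],
    [0, 0, 0],
    [0, 0, 0],
    [0, 0, 0],
    [0, 0, 0],
    [0, 0, 0],
    [0, 0, 0],
    [0, 0, 0]
  ],
  "squeeze": 30
}}

```text
time: 23.8
ee_pos: [0.4317, -0.0165, 0.1586]
eef_rot: [0.724, 0.69, 0.0, 0.0]
ft_force: [0.9, 0.5, -0.3]
width: 0.0391
grip_force: 0.0
```

{"fn": "play_rows", "kwargs": {
  "claw": [1, 1, 1, 1, 1, 1],
  "delta_pos": [
    [0, 0, 0],
    [0, 0, 0],
    [0, 0, 0],
    [0, 0, 0],
    [0, 0, 0],
    [0, 0, 0]
  ],
  "delta_rot": [
    [0, 0, 0],
    [0, 0, 0],
    [0, 0, 0],
    [0, 0, 0],
    [0, 0, 0],
    [0, 0, 0]
  ]
}}

```text
time: 24.4
ee_pos: [0.4316, -0.0165, 0.1585]
eef_rot: [0.724, 0.69, -0.0, -0.0]
ft_force: [-1.9, 0.4, 1.6]
width: 0.0295
grip_force: 30.0
```

```bash
python3 -c "
from h import *
go((.4297,-.0165,.286),(.586,.115,.286),(.586,.115,.227))"
```

```text
t 24.4 p [ 0.4316 -0.0165  0.1585] yaw_y -0.0483 tz [-2.e-04 -1.e-04 -1.e+00] F [-1.9  0.4  1.6] w 0.0295 g 30.0 q [ 0.94 -0.   -0.98  1.98 -0.    1.16 -0.09]
(0.4297, -0.0165, 0.286) units [-0.001 -0.01  -0.637] rows>= 2.5499201975452013
(0.586, 0.115, 0.286) units [ 0.694  0.749 -0.   ] rows>= 4.08518983647027
(0.586, 0.115, 0.227) units [0.    0.    0.295] rows>= 1.1799999999999993
```

{"fn": "play_rows", "kwargs": {
  "claw": [1, 1, 1, 1, 1, 1, 1, 1],
  "delta_pos": [
    [0, 0, -0.05],
    [0, 0, -0.08],
    [0, 0, -0.12],
    [0, 0, -0.13],
    [0, 0, -0.13],
    [0, 0, -0.1],
    [0, 0, -0.06],
    [0, 0, -0.03]
  ],
  "delta_rot": [
    [0, 0, 0],
    [0, 0, 0],
    [0, 0, 0],
    [0, 0, 0],
    [0, 0, 0],
    [0, 0, 0],
    [0, 0, 0],
    [0, 0, 0]
  ]
}}

```text
time: 25.2
ee_pos: [0.432, -0.0164, 0.2996]
eef_rot: [0.724, 0.69, 0.0, 0.001]
ft_force: [1.1, 0.5, -2.7]
width: 0.0294
grip_force: 29.9
```

{"fn": "play_rows", "kwargs": {
  "claw": [1, 1, 1, 1, 1, 1, 1, 1],
  "delta_pos": [
    [0.04, 0.04, 0],
    [0.08, 0.08, 0],
    [0.11, 0.12, 0],
    [0.13, 0.14, 0],
    [0.13, 0.14, 0],
    [0.11, 0.12, 0],
    [0.06, 0.07, 0],
    [0.03, 0.03, 0]
  ],
  "delta_rot": [
    [0, 0, 0],
    [0, 0, 0],
    [0, 0, 0],
    [0, 0, 0],
    [0, 0, 0],
    [0, 0, 0],
    [0, 0, 0],
    [0, 0, 0]
  ]
}}

```text
time: 26.0
ee_pos: [0.5866, 0.1157, 0.2968]
eef_rot: [0.723, 0.69, -0.0, -0.002]
ft_force: [-1.2, -0.7, -2.1]
width: 0.0294
grip_force: 29.9
```

```bash
python3 - <<'E'
from h import *
go((.586,.115,.2285))
from bench import r
import cv2
a=r.camera('scene')['pixels'][:,:,::-1];b=r.camera('top')['pixels'][:,:,::-1]
cv2.imwrite('pics/c5.png',np.hstack([cv2.resize(a[80:380,230:530],(400,400)),cv2.resize(b[50:350,60:360],(400,400))]))
E
```

```text
t 26.0 p [0.5866 0.1157 0.2968] yaw_y -0.0464 tz [-0.0027  0.0016 -1.    ] F [-1.2 -0.7 -2.1] w 0.0294 g 29.9 q [ 0.51  0.43 -1.06  1.37  0.37  1.55 -0.57]
(0.586, 0.115, 0.2285) units [-0.004 -0.002  0.342] rows>= 1.3670466838328574
```

View pics/c5.png

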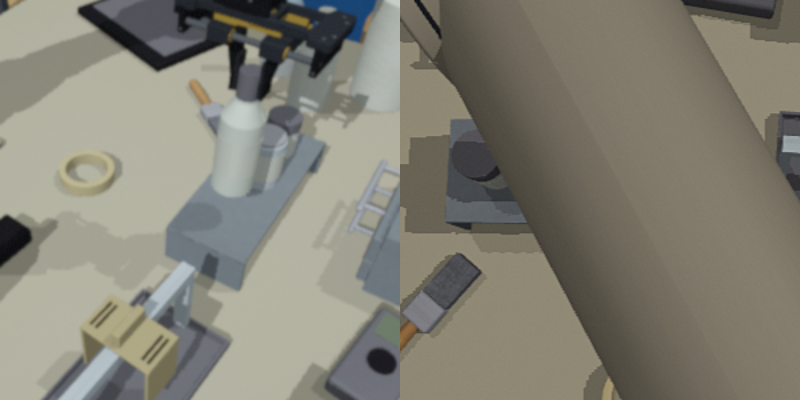

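The bottle hangs upright above the free end of the riser, and the jar stands behind the can. Lowering the bottle.

{"fn": "play_rows", "kwargs": {
  "claw": [1, 1, 1, 1, 1, 1, 1, 1],
  "delta_pos": [
    [-0.003, 0, 0.05],
    [0, 0, 0.08],
    [0, 0, 0.08],
    [0, 0, 0.06],
    [0, 0, 0.03],
    [0, 0, 0.02],
    [0, 0, 0.01],
    [0, 0, 0]
  ],
  "delta_rot": [
    [0, 0, 0],
    [0, 0, 0],
    [0, 0, 0],
    [0, 0, 0],
    [0, 0, 0],
    [0, 0, 0],
    [0, 0, 0],
    [0, 0, 0]
  ]
}}

```text
time: 26.9
ee_pos: [0.5863, 0.1137, 0.2327]
eef_rot: [0.724, 0.69, 0.0, 0.0]
ft_force: [0.1, 0.8, -2.7]
width: 0.0294
grip_force: 29.9
```

{"fn": "play_rows", "kwargs": {
  "claw": [1, 1, 1],
  "delta_pos": [
    [0, 0, 0.005],
    [0, 0, 0],
    [0, 0, 0]
  ],
  "delta_rot": [
    [0, 0, 0],
    [0, 0, 0],
    [0, 0, 0]
  ]
}}

```text
time: 27.2
ee_pos: [0.5863, 0.1137, 0.2318]
eef_rot: [0.724, 0.69, 0.0, 0.0]
ft_force: [0.5, -0.9, -1.7]
width: 0.0296
grip_force: 29.9
```

{"fn": "play_rows", "kwargs": {
  "claw": [1, 1, 1, 1, 1],
  "delta_pos": [
    [0, 0, 0.006],
    [0, 0, 0.006],
    [0, 0, 0],
    [0, 0, 0],
    [0, 0, 0]
  ],
  "delta_rot": [
    [0, 0, 0],
    [0, 0, 0],
    [0, 0, 0],
    [0, 0, 0],
    [0, 0, 0]
  ]
}}

```text
time: 27.7
ee_pos: [0.5862, 0.1136, 0.2292]
eef_rot: [0.724, 0.69, -0.0, 0.0]
ft_force: [-0.5, 0.2, -3.5]
width: 0.029
grip_force: 29.9
```

{"fn": "play_rows", "kwargs": {
  "claw": [1, 1, 1],
  "delta_pos": [
    [0, 0, 0.005],
    [0, 0, 0],
    [0, 0, 0]
  ],
  "delta_rot": [
    [0, 0, 0],
    [0, 0, 0],
    [0, 0, 0]
  ]
}}

```text
time: 28.0
ee_pos: [0.5863, 0.1138, 0.2285]
eef_rot: [0.724, 0.69, 0.0, 0.0]
ft_force: [-1.1, -0.5, 2.2]
width: 0.0291
grip_force: 30.0
```

{"fn": "play_rows", "kwargs": {
  "claw": [0.5, 0.3, 0.1, 0, 0, 0, 0, 0],
  "delta_pos": [
    [0, 0, 0],
    [0, 0, 0],
    [0, 0, 0],
    [0, 0, 0],
    [0, 0, 0],
    [0, 0, 0],
    [0, 0, 0],
    [0, 0, 0]
  ],
  "delta_rot": [
    [0, 0, 0],
    [0, 0, 0],
    [0, 0, 0],
    [0, 0, 0],
    [0, 0, 0],
    [0, 0, 0],
    [0, 0, 0],
    [0, 0, 0]
  ]
}}

```text
time: 28.8
ee_pos: [0.5862, 0.1136, 0.2281]
eef_rot: [0.724, 0.69, -0.0, 0.0]
ft_force: [0.6, -0.7, -0.6]
width: 0.0834
grip_force: 0.0
```

{"fn": "play_rows", "kwargs": {
  "claw": [0, 0, 0, 0, 0, 0, 0, 0],
  "delta_pos": [
    [0, 0, -0.05],
    [0, 0, -0.15],
    [0, 0, -0.15],
    [0, 0, -0.15],
    [-0.15, -0.1, 0],
    [-0.2, -0.15, 0],
    [-0.2, -0.15, 0],
    [0, 0, 0]
  ],
  "delta_rot": [
    [0, 0, 0],
    [0, 0, 0],
    [0, 0, 0],
    [0, 0, 0],
    [0, 0, 0],
    [0, 0, 0],
    [0, 0, 0],
    [0, 0, 0]
  ]
}}

```text
time: 29.6
ee_pos: [0.5032, 0.0044, 0.3294]
eef_rot: [0.728, 0.686, -0.002, 0.002]
ft_force: [1.4, -0.0, 0.6]
width: 0.0871
grip_force: 0.0
```

```bash
python3 - <<'E'
from h import *
go()
from bench import r
import cv2
a=r.camera('scene')['pixels'][:,:,::-1];b=r.camera('top')['pixels'][:,:,::-1]
cv2.imwrite('pics/c6.png',np.hstack([cv2.resize(a[80:380,230:530],(400,400)),cv2.resize(b[80:380,60:540],(400,250),interpolation=cv2.INTER_AREA).repeat(1,0) if 0 else cv2.copyMakeBorder(cv2.resize(b[80:380,60:540],(400,250)),0,150,0,0,cv2.BORDER_CONSTANT)]))
E
```

```text
t 29.6 p [0.5032 0.0044 0.3294] yaw_y -0.0601 tz [ 4.e-04 -5.e-03 -1.e+00] F [ 1.4 -0.   0.6] w 0.0871 g 0.0 q [ 0.94  0.13 -1.12  1.55  0.12  1.53 -0.25]
```

View pics/c6.png

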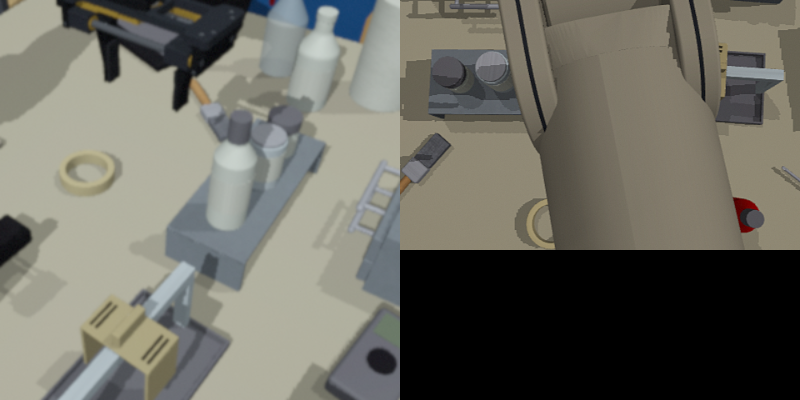

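The bottle stands upright on the near end of the riser and the jar on the far side of the can. The cover hangs level on the bar, and the gripper is clear of everything.

```bash
python3 -c "
from bench import r
print(r.close_job())"
```

```text
the job is handed in; nothing more can be done
None
```

The job is handed in: in the last pictures the cover hangs level on the bar, the bottle and jar stand upright on either side of the can, and the gripper is clear (29.6 s used; no verdict was returned).

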